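Clamp the tube block on the mixer

ROBOT

A 6-joint arm with a two-finger parallel gripper is mounted at the origin on the work surface. World frame = base frame: x ahead of the robot, y to its left, z up, the work surface at z = 0. Lengths are in m, angles in rad, forces in N, time in s.
With the tool pointing down it reaches from about 0.425 to 1.125 m from the base axis. Payload 14.9 kg.
Tool frame: the origin (TCP) lies on the centre line of the jaws, within the pads' length; the fingertips stand 8 mm ahead of it and the grasp point (between the pads) lies 11 mm behind it; z points along the fingers, y is the direction in which the jaws open and shut (so a half turn about z gives the same grasp; the last joint's range is limited). The gripper opens to 91 mm and grips with 3 to 60 N. Pads are 32 mm wide; open, the fingers measure 118 mm over their backs; the gripper's body (76 mm by 178 mm) begins 60 mm behind the grasp point.
Start: joints at [-1.222, 0.379, 1.734, -0, 1.028, -0.033], TCP at [0.261, -0.65, 0.188] pointing down, gripper open.
Joint ranges: [-2.77, 2.77], [-0.74, 2.19], [0, 2.66], [-1.06, 4.2], [0.31, 2.87], [-3.08, 3.08]. Speed limits (rad/s): [1.89, 1.89, 2.39, 3.14, 3.14, 3.14].

INTERFACE

Orientations are given as a 3x3 rotation matrix whose columns are the frame's x, y, z axes.
In Python, from workcell import r, viewer, sign_off, spotter gives the robot as it stands.
- The arm moves only by the shell command python3 -m pendant 'ROWS' [OPENING] [FORCE]. ROWS is JSON, a list of rows, each a list of 2 entries, a list of its own where there are three numbers: the shift along the world's x, y, z in cm, then the turn, a rotation vector about the world's x, y, z in degrees. In form: [[[tx, ty, tz], [rx, ry, rz]], ...]. A call has 1 to 5 rows; each row is the pose to reach, as a shift and turn from the pose measured when the call began; what a row does not reach only later rows make up. A row lasts 1/10 s, in which the tool goes at most 50 mm and 8.59 degrees, less where a joint would pass 70% of its speed; a pose out of reach is approached as far as the arm can. A call with a gripper value outside its range is refused whole. OPENING is the closure, from 0 (fully open) to 1 (shut), set as the call begins (- or left out, the last holds). The fingers move at their own pace and stop on an object; FORCE is the grip in N (left out, the last holds). Time passes only in rows, so rows that repeat a pose let the fingers close. It gives the time, the measured TCP pose, the force and the opening at its end, in the units of the state.
- r.get_state(): the state, without advancing time (a new reading comes with each control period).
- viewer.grab_frame(name): name is "side" or "top"; returns a dict with "color" (400x640x3 uint8, red, green, blue), "z_map" (400x640 float32, m along the optical axis (not along the pixel's ray), 0 where there is no reading), "camera_matrix" (3x3 intrinsics, pixels), "R" (3x3) and "t" (3): a world point X has camera coordinates R X + t. Camera axes: x right, y down, z forward; pixel columns grow to the right and rows downward; lengths in m; the calibration is good to about 2 mm. A picture is of the moment at which its call begins.
- sign_off(): hands the job in, once; it reports no verdict.
Trained networks look in the newest picture that a camera, given by its name, has taken for a name from the list of things; names that differ only in an ending like _2 or _b are one class to them, and where a whole thing is asked for, a point or a joint stands for the part that bears it (a point fixed in the world has none). Each returns a list of dicts, best first, with "p" (0 to 1); they miss things now and then, are a little off and sometimes report something else, mostly with a low value. They report only what shows in the picture. A call takes as long as a camera call. They do not tell look-alikes from the thing itself.
- spotter.spot_in(camera, label): "centre" ([x, y, z] in m, in the coordinates of the camera as it stood for that picture, good to about 4 mm: the middle of the surface that is visible of it).
- spotter.silhouettes(camera, label): "pixels" (400x640 bool, what is visible of it).
The state is a dict: "clock": time; "joint_positions": joint angles; "joint_velocities": joint speeds; "tau": joint torques, N m; "ee_pos": TCP position; "tcp_rot": TCP orientation; "contact_force": force on the tool from outside, world axes, zero at the start; "ft_torque": the same for the moment, N m; "finger_gap": finger opening in m.
Only numpy, scipy, OpenCV 4.12 (cv2) and the standard library are available. Lean on these libraries where they do the work, as an engineer would, in place of code of your own. Each camera call takes 0.05 s, during which the arm holds its last target.

TASK

Get the mixer ready to run: slide the aluminium tube block fully home against the end stop at the rear of the mixer, then turn the knurled thumbscrew clockwise until its foot seats on the block's tongue and clamps it snugly. Stop as soon as you clearly feel the resistance rise, since over-tightening strains the platform, then let go; leave the other things on the mixer and bench where they are.

Things in the scene. Friction and masses are not known exactly. Their poses are not given: they have to be found in the camera images.
- mixer: bench-top block mixer, white box 280 long (x) x 220 wide (y), fixed to the bench, control panel facing the robot. Origin: centre of its underside; x to its rear (away from the panel), z up. Grey deck 85 above the bench, with two guide rails (14 high, 67 apart inside, x -155 to +5) and between them a white liner strip whose top is 4 (+-1, differs per mixer) above the deck.
- end_stop (a point): top middle of the front face of the fixed aluminium end stop at the rear of the mixer's deck (12 thick, 70 wide, 22 high); at mixer x = 80, y = 0, 107 above the bench.
- bridge_top (a point): top centre of the fixed steel bridge across the channel, under the thumbscrew: 24 long (x), 96 wide (y), top 50 and underside 36 above the deck, at mixer x = 50, y = 0.
- block: loose aluminium tube block, 0.48 to 0.78 kg, on the liner between the rails (1.5 play each side). Origin: centre of the underside of its tall part, 80 (x) x 64 (y) x 45 high; x to the mixer's rear. Two rows of white-capped tubes at x = -28 and +28 stand 7 proud. Starts 20 to 38 short of home, slides along the mixer's x at 4 to 9 N; home: tongue end on the end stop, origin at mixer x = -65.
- post_top (a point): top of the upright round steel grip post in the middle of the block's tall part: 14 dia, 38 high (45 to 83 above the block's origin), free on both sides along the block's y.
- tongue_end (a point): top middle of the far end of the block's flat tongue: 50 wide, 12 thick, from x = 40 to x = 145 in the block's frame; it runs to the rear under the bridge.
- thumbscrew: knurled steel thumbscrew on the bridge: round knob 34 dia, 28 high, vertical axis. Origin: knob centre, at mixer x = 50, y = 0, 157 above the bench (bridge top 22 below it). The knob stays at this height; turned clockwise from above it drives a ball-nosed tip, 13 dia, down out of the bridge at 4 per radian (steep thread). Starts backed off, unseen how far: 1 to 3.6 rad of free turning, so several re-grips.
- knob_top (a point): centre of the knob's top face. Dry drag 0.1 N m either way (at rest the reading can lie that far to either side). Once the tip bears on the tongue, clamping grows about 140 N per rad and the torque against the turning by 0.004 N m per N over its free-turning reading. Snug is 12 to 90 N, best a rise of 0.1 to 0.2 N m; over 90 N strains the platform. Let go, it stays put, or eases back to 25 to 35 N if tighter.
- vial: small amber jar, 24 dia x 34 high, loose on the mixer's deck on the +y side; origin: centre of its underside. A bystander, to be left alone.
- slide_box: small grey box 50 x 30 x 16, loose on the mixer's deck on the -y side; origin: centre of its underside. A bystander, to be left alone.
- beaker: glass beaker 68 dia x 85 high on the bench; origin: centre of its underside. A bystander, to be left alone.
- reagent: clear bottle with blue cap, 64 dia x 150 high, on the bench; origin: centre of its underside. A bystander, to be left alone.
- marker: black marker pen 14 dia x 130 long, lying on the bench; origin: its centre line. A bystander, to be left alone.
- tray: white divided tray 120 x 90 x 35 on the bench; origin: centre of its underside. A bystander, to be left alone.
- pot: white screw-top pot 52 dia x 60 high on the bench; origin: centre of its underside. A bystander, to be left alone.
There are look-alikes about, which are no part of the job. Leave any red look-alike of the block alone.

How it is judged:
By the outcome, as a careful person would: the job done as asked, in the order asked, and still so for the second after the job is handed in, with the robot touching nothing.
It also fails if it takes over 72 s, if anything falls off the work surface, if the arm or the gripper's body presses on something with over 40 N, if the wrist force passes 120 N, or if a joint passes its speed limit or range.

## Working session

There is one attempt and no reset: what is moved stays moved. The work goes in short steps, Python scripts to look and compute and a shell command to move; the robot and the scene stay as the last step left them, time stands still between calls to the robot, and variables do not carry over. Pictures are saved under pics/ and viewed, and the job is handed in when it is done.

```bash
ls; mkdir -p pics; python3 - <<'E'
from workcell import r, viewer, spotter
import cv2
s=r.get_state(); print(s)
for c in ["side","top"]:
    f=viewer.grab_frame(c); cv2.imwrite(f"pics/{c}0.png",f["color"][:,:,::-1]); print(c,f["R"],f["t"],f["camera_matrix"])
E
```

```text
pics
{'clock': 0.0, 'joint_positions': array([-1.22231351e+00,  3.79402431e-01,  1.73477861e+00, -9.13603140e-06,
        1.02853109e+00, -3.33002202e-02]), 'joint_velocities': array([ 0.00320068,  0.00075352, -0.00051321, -0.00022549,  0.00160769,
        0.00069397]), 'tau': array([ 2.58325475e-03, -7.63740349e+01, -4.34374416e+01,  6.51064888e-02,
        4.23113268e-02, -1.22174274e-04]), 'ee_pos': array([ 0.26064724, -0.64919639,  0.18709364]), 'tcp_rot': array([[ 9.28000042e-01,  3.72579885e-01, -3.89624106e-04],
       [ 3.72580087e-01, -9.27999449e-01,  1.04951185e-03],
       [ 2.94560502e-05, -1.11911323e-03, -9.99999373e-01]]), 'contact_force': array([-0.4429848 ,  0.71534598, -0.36994706]), 'ft_torque': array([-0.01496211, -0.01089126, -0.00252528]), 'finger_gap': 0.09114073890287643}
side [[-0.93631256 -0.35041695 -0.02295094]
 [-0.18818459  0.55586027 -0.80969495]
 [ 0.29648835 -0.75380854 -0.58640203]] [0.48933331 0.19363949 0.90801635] [[388.19320144   0.         328.78415068]
 [  0.         388.19320144 193.37161684]
 [  0.           0.           1.        ]]
top [[ 0.02539927 -0.99967629 -0.00148234]
 [-0.97606152 -0.02447882 -0.21611269]
 [ 0.21600644  0.00693596 -0.9763673 ]] [0.00176599 0.55441572 1.31296227] [[403.24039828   0.         317.481093  ]
 [  0.         403.24039828 201.45267207]
 [  0.           0.           1.        ]]
```

View pics/side0.png

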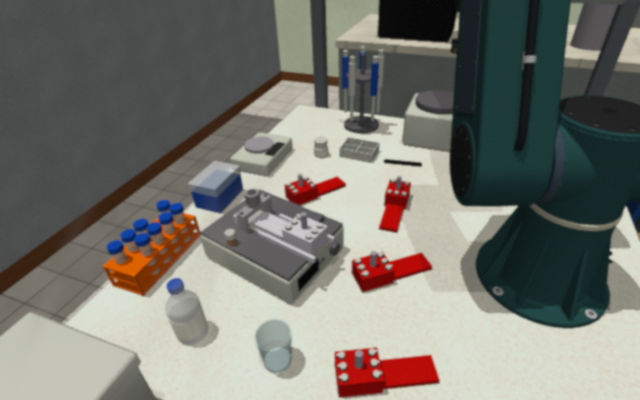

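View pics/top0.png

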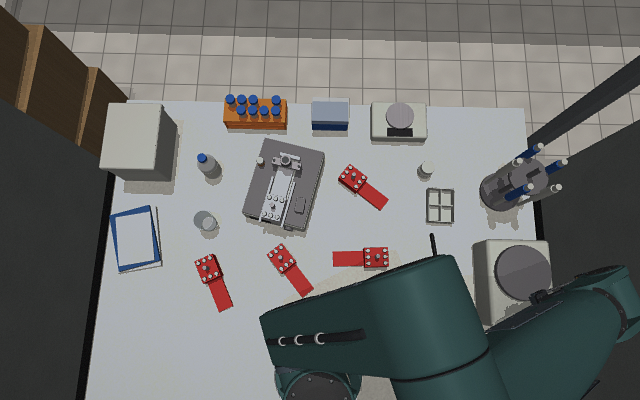

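The mixer is at top px (285,185). The aluminium block is in its channel at about (274,205), and the bridge and thumbscrew are at about (288,161). The four red blocks, at (352,180), (377,258), (282,260) and (208,268), are look-alikes. Next I'll enlarge the crop and measure.

```bash
cat > h.py <<'E'
import numpy as np
from workcell import r, viewer, spotter
import cv2
def w(f,uv,z=None):
    u,v=uv; z=f["z_map"][int(round(v)),int(round(u))] if z is None else z
    K=f["camera_matrix"]; p=np.array([(u-K[0,2])/K[0,0],(v-K[1,2])/K[1,1],1])*z
    return f["R"].T@(p-f["t"])
def wh(f,uv,h): # world point at height h on the ray
    K=f["camera_matrix"]; d=f["R"].T@np.array([(uv[0]-K[0,2])/K[0,0],(uv[1]-K[1,2])/K[1,1],1])
    o=-f["R"].T@f["t"]; return o+d*(h-o[2])/d[2]
def px(f,X):
    c=f["R"]@np.array(X)+f["t"]; q=f["camera_matrix"]@c; return q[:2]/q[2]
def cloud(f):
    K=f["camera_matrix"]; v,u=np.mgrid[:400,:640]; z=f["z_map"]
    P=np.stack([(u-K[0,2])/K[0,0]*z,(v-K[1,2])/K[1,1]*z,z],-1)
    return (P-f["t"])@f["R"]
def crop(f,x0,y0,x1,y1,name,k=6):
    cv2.imwrite(name,cv2.resize(f["color"][y0:y1,x0:x1,::-1],None,fx=k,fy=k,interpolation=cv2.INTER_CUBIC))
E
python3 - <<'E'
from h import *
f={}
for c in ["side","top"]:
    f[c]=viewer.grab_frame(c)
    for n in ["mixer","end_stop","bridge_top","block","post_top","tongue_end","thumbscrew","knob_top","vial","slide_box"]:
        for d in spotter.spot_in(c,n)[:5]:
            print(c,n,round(d["p"],2),(f[c]["R"].T@(np.array(d["centre"])-f[c]["t"])).round(4), px(f[c],f[c]["R"].T@(np.array(d["centre"])-f[c]["t"])).round(0))
crop(f["top"],235,130,335,240,"pics/topc.png",5); crop(f["side"],195,180,350,300,"pics/sidec.png",5)
np.savez("f0.npz",top=f["top"]["z_map"],side=f["side"]["z_map"])
P=cloud(f["top"])
# deck points
m=(np.abs(P[...,2]-0.085)<0.006); m[:130]=0;m[240:]=0;m[:,:235]=0;m[:,335:]=0
q=P[m]; print(m.sum(), np.median(q[:,2])); rect=cv2.minAreaRect(q[:,:2].astype(np.float32)); print(rect)
E
```

```text
side mixer 0.7 [0.6072 0.2019 0.0855] [262. 247.]
side end_stop 0.77 [0.605  0.2025 0.086 ] [263. 247.]
side bridge_top 0.79 [0.6053 0.2047 0.0855] [262. 248.]
side block 0.93 [0.3409 0.1318 0.0226] [382. 273.]
side block 0.92 [ 0.3703 -0.1445  0.0147] [396. 204.]
side block 0.77 [0.5306 0.1612 0.1182] [299. 232.]
side block 0.64 [0.2892 0.3743 0.0249] [377. 376.]
side block 0.49 [ 0.683  -0.3445  0.0394] [320. 148.]
side post_top 0.91 [0.2913 0.3705 0.0186] [376. 375.]
side post_top 0.78 [ 0.3751 -0.1456  0.0201] [394. 202.]
side post_top 0.61 [ 0.622  -0.1017  0.0239] [309. 194.]
side post_top 0.6 [0.3412 0.1379 0.0234] [381. 275.]
side post_top 0.57 [0.5313 0.1607 0.1205] [299. 231.]
side tongue_end 0.94 [0.5329 0.1617 0.119 ] [298. 232.]
side tongue_end 0.88 [ 0.3707 -0.1444  0.0221] [396. 202.]
side tongue_end 0.76 [0.3424 0.1382 0.0228] [381. 275.]
side tongue_end 0.64 [0.2912 0.3658 0.0202] [377. 372.]
side tongue_end 0.59 [ 0.6251 -0.1089  0.0248] [309. 192.]
side thumbscrew 0.56 [0.6629 0.1286 0.1707] [252. 194.]
side thumbscrew 0.46 [0.6791 0.2155 0.1087] [230. 236.]
side k
[... 976 characters left out ...]
573 0.0188] [214. 279.]
top post_top 0.8 [0.3285 0.1053 0.0137] [289. 269.]
top post_top 0.69 [ 0.37   -0.1442  0.0316] [363. 258.]
top tongue_end 0.78 [0.3275 0.1028 0.012 ] [290. 269.]
top tongue_end 0.74 [0.2863 0.3499 0.0147] [217. 279.]
top tongue_end 0.73 [ 0.6214 -0.1327  0.0191] [360. 186.]
top tongue_end 0.68 [0.5443 0.1458 0.1192] [278. 200.]
top tongue_end 0.57 [ 0.3683 -0.1453  0.0311] [364. 258.]
top thumbscrew 0.45 [0.6663 0.1229 0.1696] [285. 159.]
top knob_top 0.69 [0.6605 0.1164 0.1717] [287. 161.]
top vial 0.32 [0.6216 0.1146 0.0837] [289. 180.]
3063 0.08467048085659687
((0.6081396341323853, 0.13549214601516724), (0.21414917707443237, 0.2913016974925995), 77.20763397216797)
```

```bash
python3 -c "print(open('h.py').read()[:10])"
```

```text
import num
```

View pics/topc.png

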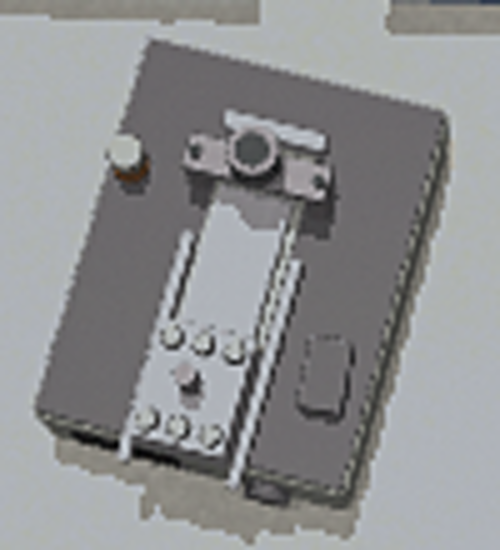

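View pics/sidec.png

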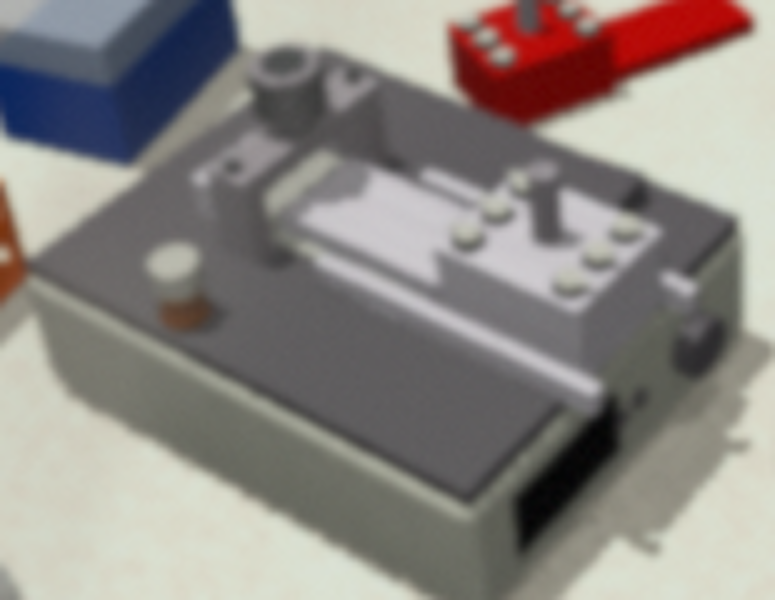

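```bash
python3 - <<'E'
from h import *
T=viewer.grab_frame("top"); S=viewer.grab_frame("side")
o=lambda f:-f["R"].T@f["t"]
print(o(T),o(S))
t=lambda x,y:(235+x/5-.4,130+y/5-.4); s=lambda x,y:(195+x/5-.4,180+y/5-.4)
C=[wh(T,t(*p),0.085) for p in [(150,40),(447,112),(352,497),(38,412)]]
print("deck",np.round(C,4), np.mean(C,0)); 
for a,b in [(3,0),(2,1)]: d=C[b]-C[a]; print(np.degrees(np.arctan2(d[1],d[0])),np.hypot(*d[:2]))
for a,b in [(1,0),(2,3)]: d=C[b]-C[a]; print(np.degrees(np.arctan2(d[1],d[0]))-90,np.hypot(*d[:2]))
print("knob T",wh(T,t(252,150),.171)," S",wh(S,s(285,62),.171))
print("post T",wh(T,t(183,368),.172)," S",wh(S,s(543,172),.172))
P=cloud(T);Q=cloud(S)
for nm,A in (("T",P),("S",Q)):
    k=(A[...,2]>.160)&(A[...,2]<.18)&(np.hypot(A[...,0]-.663,A[...,1]-.126)<.03); print(nm,"knob",k.sum(),A[k].mean(0), (A[k].min(0)+A[k].max(0))/2)
    k=(A[...,2]>.155)&(A[...,2]<.185)&(np.hypot(A[...,0]-.535,A[...,1]-.155)<.04); print(nm,"post",k.sum(),A[k].mean(0) if k.any() else 0)
    k=(A[...,2]>.128)&(A[...,2]<.139)&(np.hypot(A[...,0]-.535,A[...,1]-.155)<.06); print(nm,"blocktop",k.sum(),cv2.minAreaRect(A[k][:,:2].astype(np.float32)),np.median(A[k][:,2]))
    k=(A[...,2]>.129)&(A[...,2]<.142)&(np.hypot(A[...,0]-.663,A[...,1]-.126)<.055); print(nm,"bridgetop",k.sum(),cv2.minAreaRect(A[k][:,:2].astype(np.float32)))
    k=(np.abs(A[...,2]-.085)<.004)&(np.hypot(A[...,0]-.61,A[...,1]-.137)<.185); print(nm,"deck",k.sum(),cv2.minAreaRect(A[k][:,:2].astype(np.float32)))
E
```

```text
[0.25749069 0.00623021 1.40175232] [0.22539262 0.74830467 0.70048221]
deck [[ 0.7708  0.2046  0.085 ]
 [ 0.7234 -0.0024  0.085 ]
 [ 0.4548  0.0543  0.085 ]
 [ 0.5066  0.265   0.085 ]] [0.61392957 0.13038303 0.085     ]
-12.872021237334144 0.27105279168680046
-11.926474703585303 0.27451019875111626
-12.902715777212904 0.2123644010232059
-13.805441607224708 0.21692316496924505
knob T [0.66429325 0.12236213 0.171     ]  S [0.66739423 0.12085839 0.171     ]
post T [0.52034961 0.15922432 0.172     ]  S [0.51845043 0.1581638  0.172     ]
T knob 97 [0.66320542 0.12177455 0.17029246] [0.66389052 0.12224325 0.16811351]
T post 21 [0.51545324 0.15741983 0.16889658]
T blocktop 386 ((0.5164642333984375, 0.15786612033843994), (0.06464876979589462, 0.07946910709142685), 77.963623046875) 0.13425620124614213
T bridgetop 144 ((0.6644441485404968, 0.12191160023212433), (0.09486787021160126, 0.025024089962244034), 77.16143035888672)
T deck 2648 ((0.6112184524536133, 0.13485661149024963), (0.21350489556789398, 0.28428345918655396), 76.26554870605469)
S knob 156 [0.66437473 0.12770096 0.16963941] [0.66655414 0.12457529 0.16727399]
S post 64 [0.51758145 0.16198429 0.16656784]
S blocktop 560 ((0.5191903114318848, 0.15931375324726105), (0.06554006040096283, 0.08156880736351013), 77.41410064697266) 0.1349841148896152
S bridgetop 257 ((0.6663303971290588, 0.12379522621631622), (0.0973685085773468, 0.02629726380109787), 75.32250213623047)
S deck 3410 ((0.6110738515853882, 0.13649138808250427), (0.21446554362773895, 0.29286494851112366), 76.29291534423828)
```

Only the silvery block between the mixer's rails, at top px (271,204), is aluminium and has its tongue running under the bridge. The four blocks at (352,180), (377,258), (282,260) and (208,268) are red. The enlarged crop confirms it.

Measurements:

| Item | Value |
|---|---|
| Mixer yaw | about -13° |
| Post | about (0.518, 0.158) |
| Knob | about (0.665, 0.1225) |
| Travel to home | about 36 mm |

I'm moving there now, raising the arm and turning the tool on the way.

```bash
python3 -m pendant '[[[1.5,2.5,3],[0,0,8]],[[4,6,6],[0,0,16]],[[6.5,10,9],[0,0,24]],[[9,14,9],[0,0,32]],[[11.5,18.5,9],[0,0,40]]]' 0
```

```text
clock: 1.8
ee_pos: [0.374, -0.4687, 0.2792]
tcp_rot: [[0.467, 0.884, 0.002], [0.884, -0.467, -0.002], [-0.001, 0.002, -1.0]]
contact_force: [0.9, -0.3, -0.7]
finger_gap: 0.0913
```

```bash
python3 -m pendant '[[[2,4,0],[0,0,8]],[[4.5,8.5,0],[0,0,16]],[[7,13,0],[0,0,24]],[[9,17.5,0],[0,0,32]],[[11,22,0],[0,0,40]]]' 0; python3 -m pendant '[[[1,4.5,0],[0,0,8]],[[1.5,9,0],[0,0,16]],[[2,13.5,0],[0,0,24]],[[2.5,18,0],[0,0,32]],[[3,22.5,0],[0,0,40]]]' 0
```

```text
clock: 2.3
ee_pos: [0.484, -0.2482, 0.2795]
tcp_rot: [[-0.216, 0.976, 0.003], [0.976, 0.216, -0.001], [-0.001, 0.003, -1.0]]
contact_force: [0.0, -0.8, 0.2]
finger_gap: 0.0909
clock: 2.8
ee_pos: [0.5139, -0.0214, 0.2798]
tcp_rot: [[-0.797, 0.604, 0.003], [0.604, 0.797, 0.001], [-0.002, 0.003, -1.0]]
contact_force: [1.1, 0.4, 0.1]
finger_gap: 0.0912
```

```bash
python3 -m pendant '[[[0,4.5,0],[0,0,8]],[[0.2,9,-1],[0,0,16]],[[0.3,13.5,-3],[0,0,24]],[[0.4,18,-5.5],[0,0,24]],[[0.4,18,-7],[0,0,24]]]' 0;  python3 - <<'E'
from h import *
T=viewer.grab_frame("top"); S=viewer.grab_frame("side")
crop(T,225,130,345,245,"pics/t2.png",5); crop(S,200,130,355,280,"pics/s2.png",4)
s=r.get_state();print(s["ee_pos"],s["joint_positions"],px(S,[.518,.1585,.172]))
E
```

```text
clock: 3.3
ee_pos: [0.5173, 0.1624, 0.2085]
tcp_rot: [[-0.974, 0.224, 0.002], [0.224, 0.974, 0.003], [-0.001, 0.003, -1.0]]
contact_force: [-0.8, -0.5, 0.2]
finger_gap: 0.0911
[0.5164815  0.1593784  0.20775881] [ 0.25523896  0.10173513  2.04440676  0.0020826   0.99578629 -1.08873503] [303.32848022 214.13483834]
```

View pics/s2.png

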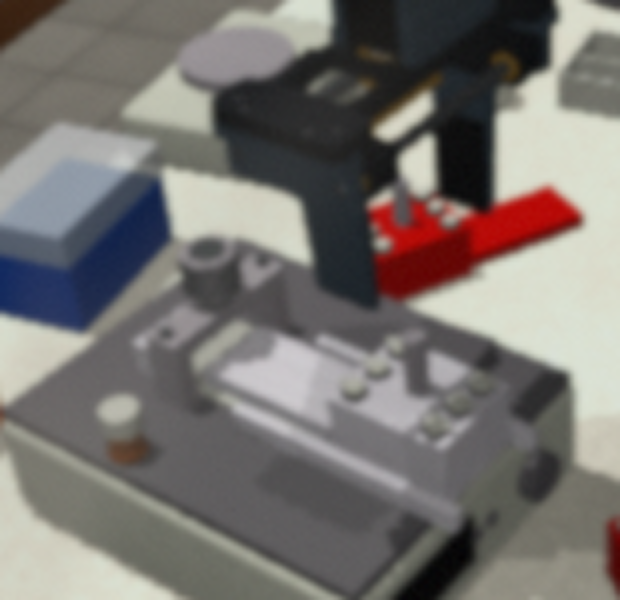

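The fingers straddle the post in the block's y direction, with the post top at crop px (410,340) below the gap between the jaws. Descending now.

```bash
python3 -m pendant '[[[0.15,-0.1,-2],[0,0,0]],[[0.15,-0.1,-4],[0,0,0]],[[0.15,-0.1,-5.6],[0,0,0]],[[0.15,-0.1,-5.6],[0,0,0]]]' 0 25; python3 -m pendant '[[[0,0,0],[0,0,0]],[[0,0,0],[0,0,0]],[[0,0,0],[0,0,0]],[[0,0,0],[0,0,0]],[[0,0,0],[0,0,0]]]' 1 25;python3 - <<'E'
from h import *
T=viewer.grab_frame("top"); S=viewer.grab_frame("side")
crop(S,200,130,355,280,"pics/s3.png",4)
s=r.get_state();print(s)
E
```

```text
clock: 3.8
ee_pos: [0.5173, 0.1574, 0.151]
tcp_rot: [[-0.974, 0.227, -0.003], [0.227, 0.974, 0.001], [0.003, 0.0, -1.0]]
contact_force: [0.1, 0.7, -0.2]
finger_gap: 0.091
clock: 4.3
ee_pos: [0.5175, 0.1574, 0.1513]
tcp_rot: [[-0.974, 0.227, -0.002], [0.227, 0.974, 0.001], [0.002, 0.001, -1.0]]
contact_force: [-0.3, -0.2, -1.4]
finger_gap: 0.0541
{'clock': 4.4, 'joint_positions': array([ 0.25132692,  0.18101767,  2.07399514,  0.00219546,  0.88872672,
       -1.09187105]), 'joint_velocities': array([ 0.00165651,  0.00114507,  0.00037951, -0.00231965, -0.00049694,
       -0.00212259]), 'tau': array([-3.93463508e-02, -5.48597682e+01, -3.87435973e+01,  6.53481329e-03,
        9.56637156e-02, -1.19421084e-04]), 'ee_pos': array([0.51743644, 0.15742958, 0.15115343]), 'tcp_rot': array([[-9.73894105e-01,  2.26989014e-01, -2.50211488e-03],
       [ 2.26986861e-01,  9.73897180e-01,  1.11711342e-03],
       [ 2.69037510e-03,  5.20002974e-04, -9.99996246e-01]]), 'contact_force': array([ 0.55070549, -0.12010682,  0.20341958]), 'ft_torque': array([ 0.06602087, -0.10284152, -0.03427165]), 'finger_gap': 0.0460223654274154}
```

View pics/s3.png

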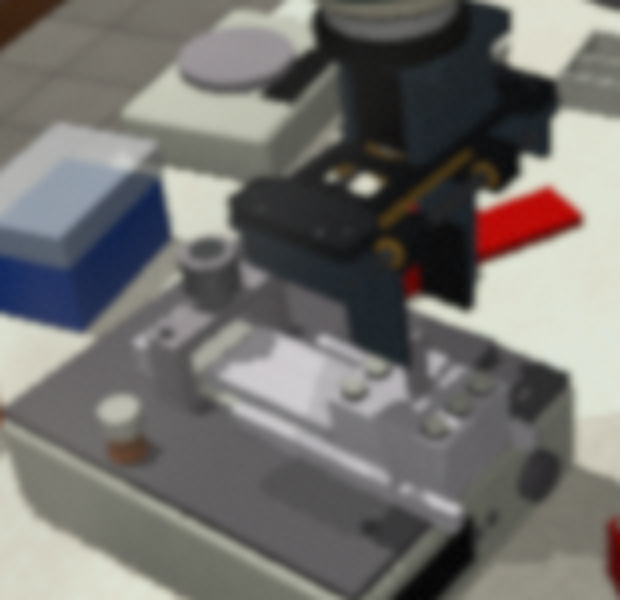

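```bash
python3 -m pendant '[[[0,0,0],[0,0,0]],[[0,0,0],[0,0,0]],[[0,0,0],[0,0,0]],[[0,0,0],[0,0,0]],[[0,0,0],[0,0,0]]]' 1 25; python3 - <<'E'
from h import *
S=viewer.grab_frame("side")
crop(S,200,130,355,280,"pics/s4.png",4)
E
```

```text
clock: 4.9
ee_pos: [0.5174, 0.1574, 0.1511]
tcp_rot: [[-0.974, 0.227, -0.003], [0.227, 0.974, 0.001], [0.003, 0.0, -1.0]]
contact_force: [0.2, -0.3, 0.3]
finger_gap: 0.0057
```

View pics/s4.png

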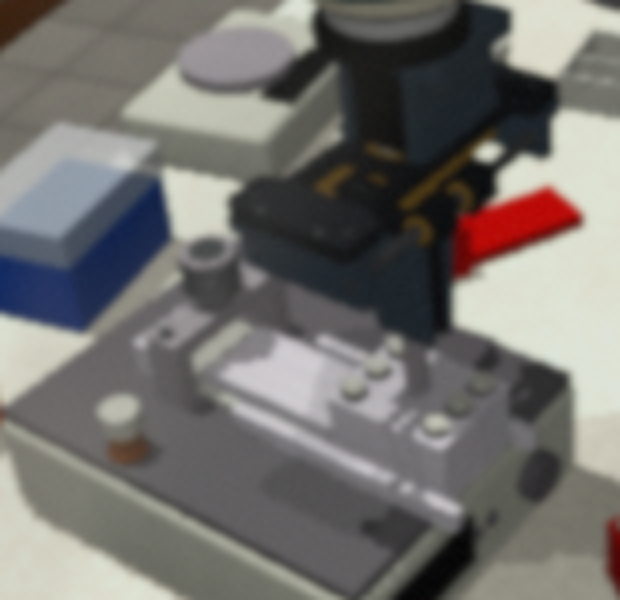

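The gap has shut to 6 mm, so the post was missed. Comparing where the fingers should appear in the image with where they do.

```bash
python3 - <<'E'
from h import *
T=viewer.grab_frame("top"); S=viewer.grab_frame("side")
s=r.get_state();e=s["ee_pos"];print(e,s["finger_gap"],s["contact_force"])
for n,X in [("tip",e-[0,0,.008]),("grasp",e+[0,0,.011]),("posttop",[.518,.1585,.172]),("postbase",[.518,.1585,.134])]:
    q=px(S,X); print(n,q,(q-[200,130])*4, px(T,X))
A=cloud(S)
for v in range(200,236,3): print(v,[tuple((A[v,u]*1000).round().astype(int)) for u in (299,302,304,306,309)])
crop(S,265,180,345,255,"pics/s5.png",8); crop(T,225,130,345,245,"pics/t5.png",5)
E
```

```text
[0.51739355 0.15740627 0.15111148] 0.0006446547413193051 [-0.67764359 -0.60457946 -0.48443532]
tip [304.57925881 224.05908154] [418.31703522 376.23632617] [272.75131522 206.03866836]
grasp [304.0614337  217.41742843] [416.2457348  349.66971373] [272.08771314 204.79950066]
posttop [303.32848022 214.13483834] [413.31392089 336.53935337] [271.39410939 203.94150238]
postbase [304.37740922 227.43057877] [417.50963689 389.72231506] [272.73192502 206.42712846]
200 [(np.int64(520), np.int64(170), np.int64(218)), (np.int64(511), np.int64(173), np.int64(222)), (np.int64(506), np.int64(174), np.int64(225)), (np.int64(503), np.int64(171), np.int64(223)), (np.int64(502), np.int64(159), np.int64(215))]
203 [(np.int64(521), np.int64(169), np.int64(210)), (np.int64(513), np.int64(171), np.int64(212)), (np.int64(508), np.int64(172), np.int64(214)), (np.int64(502), np.int64(174), np.int64(217)), (np.int64(503), np.int64(157), np.int64(205))]
206 [(np.int64(523), np.int64(167), np.int64(199)), (np.int64(514), np.int64(171), np.int64(204)), (np.int64(508), np.int64(172), np.int64(206)), (np.int64(504), 
[... 1535 characters left out ...]
, np.int64(162), np.int64(135)), (np.int64(520), np.int64(166), np.int64(141)), (np.int64(517), np.int64(163), np.int64(139)), (np.int64(513), np.int64(161), np.int64(139)), (np.int64(509), np.int64(153), np.int64(133))]
230 [(np.int64(525), np.int64(173), np.int64(136)), (np.int64(518), np.int64(171), np.int64(137)), (np.int64(515), np.int64(167), np.int64(135)), (np.int64(510), np.int64(167), np.int64(136)), (np.int64(505), np.int64(162), np.int64(133))]
233 [(np.int64(522), np.int64(180), np.int64(134)), (np.int64(515), np.int64(178), np.int64(135)), (np.int64(511), np.int64(177), np.int64(135)), (np.int64(507), np.int64(174), np.int64(134)), (np.int64(501), np.int64(173), np.int64(135))]
```

View pics/s5.png

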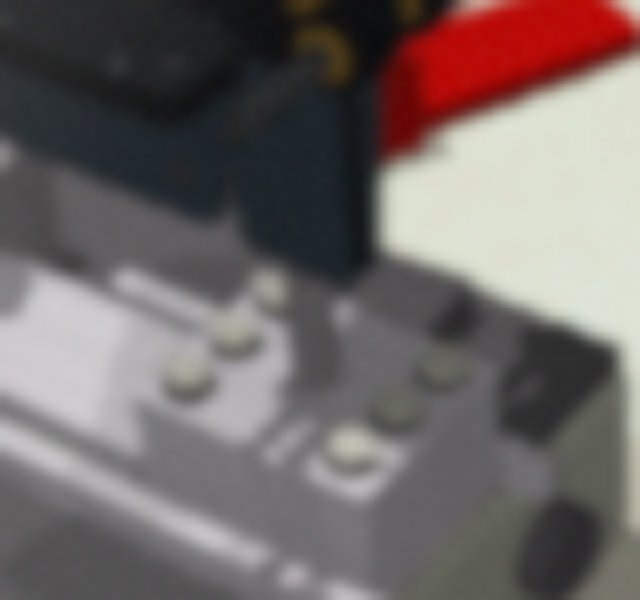

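View pics/t5.png

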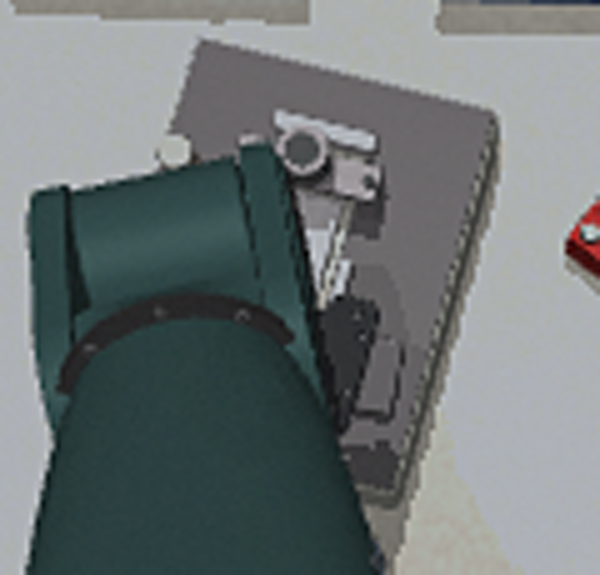

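```bash
python3 - <<'E'
from h import *
S=viewer.grab_frame("side")
A=cloud(S); c=S["color"].astype(int)
e=r.get_state()["ee_pos"]
R=r.get_state()["tcp_rot"]
L=(A-e)@R  # tool coords
m=(np.abs(L[...,0])<.03)&(np.abs(L[...,1])<.07)&(L[...,2]>-.08)&(L[...,2]<.02)
dark=m&(c.sum(-1)<200)
ys,xs=np.nonzero(dark)
for v in range(190,235,2):
    row=[(u,c[v,u].tolist(),(L[v,u]*1000).round().astype(int).tolist()) for u in (290,294,298,302,306,310)]
    print(v,row)
q=L[dark]; print(len(q), np.percentile(q[:,2],[50,80,90,95,99])*1000)
print(viewer.grab_frame("side")["z_map"].shape)
E
```

```text
190 [(290, [21, 22, 24], [37, 78, -145]), (294, [23, 27, 30], [37, 68, -139]), (298, [39, 42, 44], [28, 45, -122]), (302, [38, 41, 41], [33, 39, -120]), (306, [44, 38, 27], [32, 27, -113]), (310, [22, 22, 26], [38, 21, -111])]
192 [(290, [20, 23, 24], [38, 80, -143]), (294, [31, 36, 40], [-9, 15, -85]), (298, [42, 42, 44], [32, 51, -123]), (302, [31, 36, 41], [20, 24, -102]), (306, [26, 32, 36], [17, 8, -90]), (310, [26, 31, 35], [18, -4, -84])]
194 [(290, [27, 32, 36], [38, 80, -138]), (294, [38, 39, 41], [29, 60, -122]), (298, [36, 39, 40], [33, 53, -119]), (302, [29, 37, 42], [11, 14, -87]), (306, [28, 33, 40], [17, 9, -86]), (310, [25, 29, 33], [19, -3, -80])]
196 [(290, [30, 36, 41], [37, 80, -133]), (294, [37, 37, 40], [32, 64, -121]), (298, [30, 36, 41], [1, 15, -78]), (302, [29, 36, 42], [10, 13, -81]), (306, [26, 33, 38], [19, 11, -83]), (310, [25, 28, 33], [16, -5, -72])]
198 [(290, [31, 37, 43], [37, 80, -129]), (294, [30, 34, 37], [-13, 13, -67]), (298, [31, 38, 43], [-1, 13, -72]), (302, [29, 36, 42], [9, 13, -76]), (306, [29, 36, 41], [18, 11, -78]), (310, [24, 27, 32],
[... 3467 characters left out ...]
6]), (298, [173, 171, 174], [-7, 16, 16]), (302, [105, 102, 105], [1, 12, 16]), (306, [105, 103, 106], [7, 6, 18]), (310, [101, 100, 102], [15, 2, 17])]
232 [(290, [172, 170, 173], [-18, 30, 17]), (294, [184, 181, 185], [-10, 26, 16]), (298, [156, 153, 157], [-1, 23, 14]), (302, [129, 126, 130], [6, 18, 15]), (306, [108, 107, 108], [13, 13, 15]), (310, [107, 106, 106], [21, 9, 14])]
234 [(290, [130, 128, 132], [-16, 33, 20]), (294, [169, 166, 170], [-6, 31, 17]), (298, [125, 122, 126], [1, 26, 17]), (302, [143, 140, 144], [10, 24, 14]), (306, [145, 145, 139], [20, 22, 11]), (310, [167, 167, 159], [28, 19, 10])]
308 [-55.3769489  -39.7137939  -35.20931022 -31.84528459 -26.98149505]
(400, 640)
```

The depth image shows the real fingertips about 39 mm higher than the reported TCP implies, at z about 0.182 and just above the post. The block and knob heights agree with the drawings, so I'll trust vision and correct for it: open, go down about 38 mm, then check.

```bash
python3 -m pendant '[[[0,0,0],[0,0,0]],[[0,0,0],[0,0,0]],[[0,0,0],[0,0,0]],[[0,0,0],[0,0,0]],[[0,0,0],[0,0,0]]]' 0.45; python3 -m pendant '[[[0,0,0],[0,0,0]],[[0.1,0.1,-1],[0,0,0]],[[0.1,0.1,-2],[0,0,0]],[[0.1,0.1,-3],[0,0,0]],[[0.1,0.1,-3],[0,0,0]]]' 0.45;python3 - <<'E'
from h import *
S=viewer.grab_frame("side")
crop(S,265,170,345,245,"pics/s6.png",8)
A=cloud(S); c=S["color"].astype(int); s=r.get_state()
L=(A-s["ee_pos"])@s["tcp_rot"]; print(s["ee_pos"],s["finger_gap"],s["contact_force"])
m=(np.abs(L[...,0])<.012)&(L[...,1]>0.02)&(L[...,1]<.06)&(L[...,2]>-.08)&(L[...,2]<.02)&(c.sum(-1)<160)
print(m.sum(),(L[m].max(0)*1000).round(),np.percentile(L[m][:,2],[90,97])*1000)
E
```

```text
clock: 5.65
ee_pos: [0.5174, 0.1574, 0.1511]
tcp_rot: [[-0.974, 0.227, -0.003], [0.227, 0.974, 0.001], [0.003, 0.0, -1.0]]
contact_force: [0.2, -0.2, -0.0]
finger_gap: 0.0372
clock: 6.15
ee_pos: [0.5173, 0.1581, 0.1192]
tcp_rot: [[-0.974, 0.227, -0.005], [0.227, 0.974, 0.0], [0.005, -0.001, -1.0]]
contact_force: [-0.3, -0.3, 0.2]
finger_gap: 0.0501
[0.51771759 0.15824867 0.12000314] 0.05014757079314127 [-0.24044329  0.80293142  0.58544362]
86 [ 12.  39. -34.] [-37.19155368 -35.6724066 ]
```

View pics/s6.png

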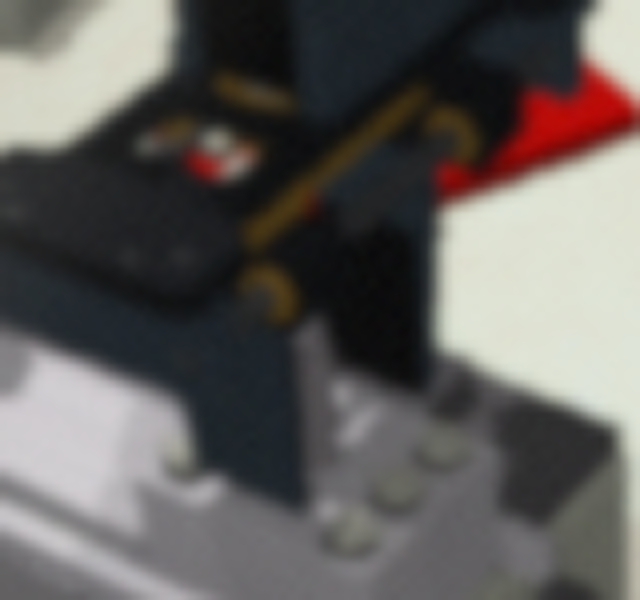

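The post at crop px (315,390) is now between the fingers, with the tips at about z 0.152. I'll go 6 mm lower and close.

```bash
python3 -m pendant '[[[0,0,-0.6],[0,0,0]],[[0,0,-0.6],[0,0,0]],[[0,0,-0.6],[0,0,0]],[[0,0,-0.6],[0,0,0]],[[0,0,-0.6],[0,0,0]]]' 1 25;python3 -m pendant '[[[0,0,0],[0,0,0]],[[0,0,0],[0,0,0]]]' 1 25
```

```text
clock: 6.7
ee_pos: [0.5179, 0.1583, 0.1143]
tcp_rot: [[-0.974, 0.227, -0.004], [0.227, 0.974, 0.001], [0.004, -0.0, -1.0]]
contact_force: [-0.2, 3.1, 1.5]
finger_gap: 0.0136
clock: 6.9
ee_pos: [0.5179, 0.1583, 0.1143]
tcp_rot: [[-0.974, 0.227, -0.004], [0.227, 0.974, 0.001], [0.004, -0.0, -1.0]]
contact_force: [0.1, 0.5, -2.8]
finger_gap: 0.0132
```

The post is gripped (gap 13.3 mm). Sliding toward the rear.

```bash
python3 -m pendant '[[[0.5,-0.12,0],[0,0,0]],[[1,-0.23,0],[0,0,0]],[[1.5,-0.35,0],[0,0,0]],[[2,-0.47,0],[0,0,0]],[[2.5,-0.58,0],[0,0,0]]]' 1 30;python3 -m pendant '[[[0.1,-0.02,0],[0,0,0]],[[0.2,-0.05,0],[0,0,0]],[[0.3,-0.07,0],[0,0,0]],[[0.4,-0.09,0],[0,0,0]],[[0.5,-0.12,0],[0,0,0]]]'
```

```text
clock: 7.4
ee_pos: [0.5422, 0.1525, 0.1142]
tcp_rot: [[-0.974, 0.227, -0.006], [0.227, 0.974, 0.001], [0.006, -0.001, -1.0]]
contact_force: [-6.6, 2.1, 4.0]
finger_gap: 0.0136
clock: 7.9
ee_pos: [0.5463, 0.1514, 0.1142]
tcp_rot: [[-0.974, 0.227, -0.008], [0.227, 0.974, 0.001], [0.008, -0.001, -1.0]]
contact_force: [-6.2, 2.2, 5.3]
finger_gap: 0.0134
```

```bash
for i in 1 2; do python3 -m pendant '[[[0.08,-0.02,0],[0,0,0]],[[0.16,-0.04,0],[0,0,0]],[[0.24,-0.06,0],[0,0,0]],[[0.32,-0.07,0],[0,0,0]]]'|grep -E "ee_pos|force"; done
```

```text
ee_pos: [0.5486, 0.1508, 0.1142]
contact_force: [-6.7, 1.8, 6.0]
ee_pos: [0.551, 0.1501, 0.1142]
contact_force: [-6.7, 1.4, 5.3]
```

```bash
python3 -m pendant '[[[0.08,-0.02,0],[0,0,0]],[[0.16,-0.04,0],[0,0,0]],[[0.2,-0.05,0],[0,0,0]]]'|grep -E "ee_pos|force"; python3 -m pendant '[[[0.08,-0.02,0],[0,0,0]],[[0.16,-0.04,0],[0,0,0]],[[0.2,-0.05,0],[0,0,0]]]'|grep -E "ee_pos|force"
```

```text
ee_pos: [0.5523, 0.1497, 0.1142]
contact_force: [-7.5, 2.2, 4.2]
ee_pos: [0.5536, 0.1493, 0.1142]
contact_force: [-6.6, 2.0, 5.2]
```

```bash
for i in 1 2; do python3 -m pendant '[[[0.08,-0.02,0],[0,0,0]],[[0.16,-0.04,0],[0,0,0]],[[0.2,-0.05,0],[0,0,0]]]'|grep -E "ee_pos|force"; done; python3 - <<'E'
from h import *
S=viewer.grab_frame("side")
crop(S,195,160,335,270,"pics/s7.png",5)
E
```

```text
ee_pos: [0.554, 0.1491, 0.1142]
contact_force: [-15.3, 4.5, 10.8]
ee_pos: [0.5539, 0.1491, 0.1142]
contact_force: [-18.2, 6.9, 13.2]
```

View pics/s7.png

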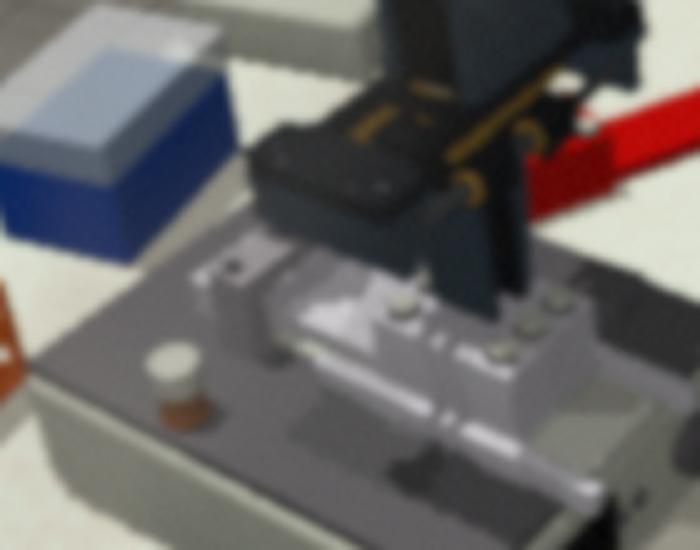

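There's a firm stop: the reaction rose from 7 to about 19 N with no motion, and the position matches home (expected post at about (0.553, 0.149)). Releasing and rising.

```bash
python3 -m pendant '[[[0,0,0],[0,0,0]],[[0,0,0],[0,0,0]],[[0,0,0],[0,0,0]],[[0,0,0],[0,0,0]],[[0,0,0],[0,0,0]]]' 0.2; python3 -m pendant '[[[0,0,0],[0,0,0]],[[0,0,1.5],[0,0,0]],[[0,0,3.5],[0,0,0]],[[0,0,5.5],[0,0,0]],[[0,0,6],[0,0,8]]]' 0.2
```

```text
clock: 10.45
ee_pos: [0.554, 0.149, 0.1142]
tcp_rot: [[-0.973, 0.228, -0.021], [0.228, 0.974, 0.001], [0.021, -0.004, -1.0]]
contact_force: [-0.4, -0.0, 0.1]
finger_gap: 0.0504
clock: 10.95
ee_pos: [0.5553, 0.1493, 0.1775]
tcp_rot: [[-0.996, 0.09, -0.018], [0.09, 0.996, -0.001], [0.018, -0.003, -1.0]]
contact_force: [-0.1, -1.1, -0.6]
finger_gap: 0.073
```

```bash
python3 -m pendant '[[[2.2,-0.5,0.5],[0,-1,8]],[[4.6,-1.1,1],[0,-1,16]],[[7,-1.7,1],[0,-1,24]],[[9.5,-2.3,1],[0,-1,32]],[[11,-2.7,1],[0,-1,40]]]' 0.2;  python3 -m pendant '[[[0,0,0],[0,0,0]],[[0,0,0],[0,0,0]]]' 0.2; python3 - <<'E'
from h import *
S=viewer.grab_frame("side");T=viewer.grab_frame("top")
crop(S,180,100,340,250,"pics/s8.png",4);crop(T,225,100,345,245,"pics/t8.png",4)
s=r.get_state(); print(s["ee_pos"],s["joint_positions"],s["contact_force"],s["ft_torque"])
E
```

```text
clock: 11.45
ee_pos: [0.6671, 0.1219, 0.1889]
tcp_rot: [[-0.817, -0.576, 0.004], [-0.576, 0.817, -0.006], [0.0, -0.008, -1.0]]
contact_force: [0.5, 0.3, -0.2]
finger_gap: 0.0731
clock: 11.65
ee_pos: [0.667, 0.1219, 0.1897]
tcp_rot: [[-0.82, -0.573, 0.005], [-0.573, 0.82, -0.006], [-0.0, -0.008, -1.0]]
contact_force: [0.3, 0.1, -0.3]
finger_gap: 0.0728
[0.66642255 0.12210021 0.1893495 ] [ 0.14973351  0.3412735   1.7833528  -0.00790618  1.01365209 -2.02777607] [0.9398961  0.28605635 0.3863786 ] [ 0.12633405 -0.07108948 -0.01273427]
```

View pics/s8.png

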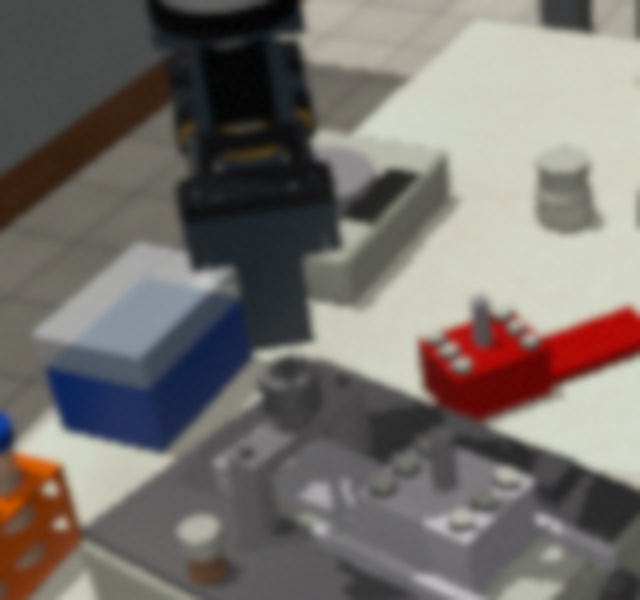

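View pics/t8.png

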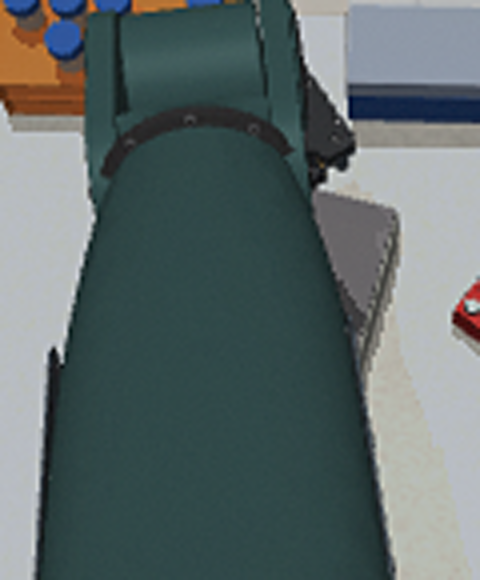

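```bash
python3 - <<'E'
from h import *
S=viewer.grab_frame("side"); A=cloud(S); c=S["color"].astype(int); s=r.get_state()
print(spotter.spot_in("side","knob_top")[:2])
L=(A-s["ee_pos"])@s["tcp_rot"]
m=(np.abs(L[...,0])<.03)&(np.abs(L[...,1])<.07)&(L[...,2]>-.075)&(L[...,2]<0)&(c.sum(-1)<160)
q=L[m]*1000; print(m.sum(),np.percentile(q,[2,50,98],axis=0).round(1))
k=(A[...,2]>.160)&(A[...,2]<.176)&(np.hypot(A[...,0]-.665,A[...,1]-.1225)<.028)&(c.sum(-1)>100); v,u=np.nonzero(k); print("knob",k.sum(),A[k].mean(0),(A[k].min(0)+A[k].max(0))/2, u.min(),u.max(),v.min(),v.max())
crop(S,225,165,315,235,"pics/s9.png",8)
print("pred knob px",px(S,[.665,.1225,.171]),"post home px",px(S,[.554,.149,.172]))
E
```

```text
[{'centre': [-0.1802, 0.0106, 0.9085], 'p': 0.77}]
221 [[-17.7  44.5 -74.6]
 [ -2.5  47.6 -55.8]
 [ 13.1  50.9 -35.9]]
knob 159 [0.66435227 0.12793026 0.1694933 ] [0.66804963 0.12398119 0.16736659] 244 259 189 200
pred knob px [252.14420388 192.57690172] post home px [290.13007231 208.25642497]
```

View pics/s9.png

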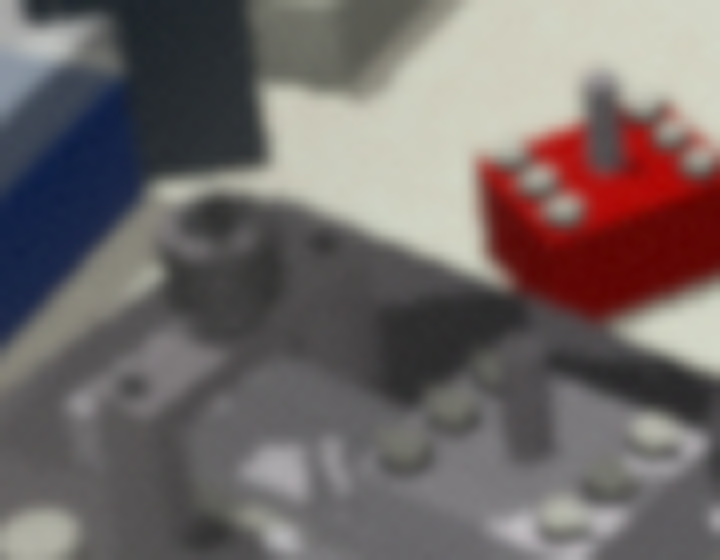

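The knob and post positions agree with the predictions (post at px (290.2,208.7) versus (290.1,208.3) for home). Descending around the knob.

```bash
python3 -m pendant '[[[-0.15,0.05,-2],[0,0.3,0]],[[-0.15,0.05,-4],[0,0.3,0]],[[-0.15,0.05,-5.5],[0,0.3,0]],[[-0.15,0.05,-6.8],[0,0.3,0]],[[-0.15,0.05,-7.5],[0,0.3,0]]]' 0.2; python3 - <<'E'
from h import *
S=viewer.grab_frame("side")
crop(S,215,120,315,235,"pics/s10.png",5)
print(r.get_state()["ee_pos"],r.get_state()["contact_force"])
E
```

```text
clock: 12.35
ee_pos: [0.6642, 0.1226, 0.1124]
tcp_rot: [[-0.819, -0.574, -0.003], [-0.574, 0.819, -0.006], [0.006, -0.004, -1.0]]
contact_force: [-0.2, -0.8, 0.5]
finger_gap: 0.0729
[0.66400996 0.12249294 0.11196944] [-0.69193262 -0.12382401 -1.15254266]
```

View pics/s10.png

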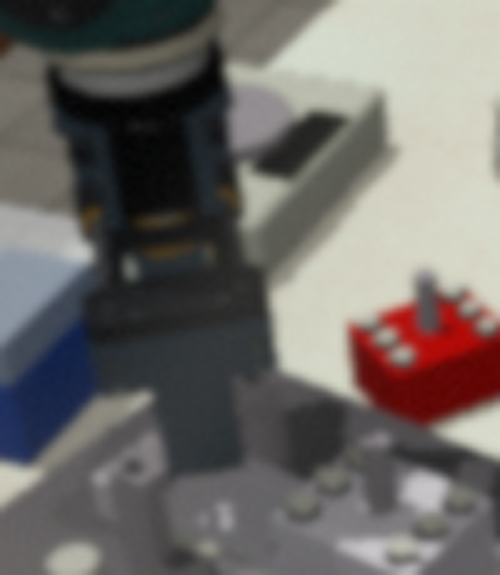

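The near finger now covers the knob, with its tip just above the bridge. Closing.

```bash
python3 -m pendant '[[[0,0,0],[0,0,0]],[[0,0,0],[0,0,0]],[[0,0,0],[0,0,0]],[[0,0,0],[0,0,0]],[[0,0,0],[0,0,0]]]' 1 40; python3 -m pendant '[[[0,0,0],[0,0,0]],[[0,0,0],[0,0,0]],[[0,0,0],[0,0,0]]]' 1 40; python3 -c "
from workcell import r
s=r.get_state();print(s['ft_torque'],s['contact_force'],s['joint_positions'][5])"
```

```text
clock: 12.9
ee_pos: [0.6647, 0.1221, 0.1125]
tcp_rot: [[-0.818, -0.575, -0.002], [-0.575, 0.818, -0.007], [0.005, -0.005, -1.0]]
contact_force: [16.1, -27.7, -3.2]
finger_gap: 0.0357
clock: 13.2
ee_pos: [0.6655, 0.1209, 0.1126]
tcp_rot: [[-0.818, -0.575, 0.0], [-0.575, 0.818, -0.009], [0.005, -0.007, -1.0]]
contact_force: [7.2, -10.2, -5.6]
finger_gap: 0.033
[-1.39235856 -1.13087783 -0.03608632] [  7.24458469 -10.19898515  -5.55267282] -2.0274016737391185
```

```bash
cat > q.py <<'E'
from workcell import r
import numpy as np
s=r.get_state();R=s['tcp_rot'];print('t',s['clock'],'yaw',np.degrees(np.arctan2(R[1,0],R[0,0])).round(2),'Mz',s['ft_torque'].round(3),'F',s['contact_force'].round(1),'j6',s['joint_positions'][5].round(3),s['joint_velocities'][5].round(3),s['finger_gap'].round(4),s['ee_pos'].round(4))
E
python3 -m pendant '[[[0.05,-0.1,0],[0,0,-5]],[[0.05,-0.1,0],[0,0,-10]],[[0.05,-0.1,0],[0,0,-15]]]' 1 40 >/dev/null; python3 q.py;python3 -m pendant '[[[0,-0.03,0],[0,0,-5]],[[0,-0.03,0],[0,0,-10]],[[0,-0.03,0],[0,0,-15]],[[0,-0.03,0],[0,0,-20]],[[0,-0.03,0],[0,0,-25]]]' >/dev/null; python3 q.py
```

```text
Traceback (most recent call last):
  File "q.py", line 3, in <module>
    s=r.get_state();R=s['tcp_rot'];print('t',s['clock'],'yaw',np.degrees(np.arctan2(R[1,0],R[0,0])).round(2),'Mz',s['ft_torque'].round(3),'F',s['contact_force'].round(1),'j6',s['joint_positions'][5].round(3),s['joint_velocities'][5].round(3),s['finger_gap'].round(4),s['ee_pos'].round(4))
                                                                                                                                                                                                                                                  ^^^^^^^^^^^^^^^^^^^^^
AttributeError: 'float' object has no attribute 'round'
Traceback (most recent call last):
  File "q.py", line 3, in <module>
    s=r.get_state();R=s['tcp_rot'];print('t',s['clock'],'yaw',np.degrees(np.arctan2(R[1,0],R[0,0])).round(2),'Mz',s['ft_torque'].round(3),'F',s['contact_force'].round(1),'j6',s['joint_positions'][5].round(3),s['joint_velocities'][5].round(3),s['finger_gap'].round(4),s['ee_pos'].round(4))
                                                                                                                                                                                                                                                  ^^^^^^^^^^^^^^^^^^^^^
AttributeError: 'float' object has no attribute 'round'
```

```bash
sed -i "s/s\['finger_gap'\].round(4)/round(s['finger_gap'],4)/" q.py; python3 q.py
```

```text
t 14.0 yaw 174.65 Mz [2.296 0.097 0.114] F [-1.3 11.9 -1.5] j6 -1.328 0.86 0.0329 [0.665  0.1222 0.1126]
```

```bash
python3 -m pendant '[[[0,0.02,0],[0,0,-4]],[[0,0.02,0],[0,0,-8]]]' >/dev/null; python3 q.py; python3 -m pendant '[[[0,0.02,0],[0,0,-4]],[[0,0.02,0],[0,0,-8]]]' >/dev/null; python3 q.py
```

```text
t 14.2 yaw 166.48 Mz [ 0.582 -0.247  0.103] F [ 0.3  2.  -2.6] j6 -1.186 0.684 0.0334 [0.665  0.1227 0.1125]
t 14.4 yaw 158.32 Mz [ 0.44  -0.43   0.128] F [ 1.4  2.5 -3.3] j6 -1.045 0.686 0.0334 [0.6651 0.123  0.1126]
```

The free-turning baseline is about 0.11 N m. Continuing in 12° steps.

```bash
python3 -m pendant '[[[0,0,0],[0,0,-4]],[[0,0,0],[0,0,-8]],[[0,0,0],[0,0,-12]]]' >/dev/null; python3 q.py
```

```text
t 14.7 yaw 146.16 Mz [ 0.864 -0.674  0.128] F [ 2.5  4.3 -4.7] j6 -0.834 0.689 0.0331 [0.6653 0.1234 0.1126]
```

```bash
python3 -m pendant '[[[0,0,0],[0,0,-4]],[[0,0,0],[0,0,-8]],[[0,0,0],[0,0,-12]]]' >/dev/null; python3 q.py
```

```text
t 15.0 yaw 134.0 Mz [ 0.793 -0.756  0.13 ] F [ 3.7  4.2 -4.8] j6 -0.623 0.691 0.0332 [0.6656 0.1238 0.1125]
```

```bash
python3 -m pendant '[[[0,0,0],[0,0,-4]],[[0,0,0],[0,0,-8]]]' >/dev/null; python3 q.py
```

```text
t 15.2 yaw 125.83 Mz [ 0.447 -0.73   0.044] F [ 3.2  2.9 -4.5] j6 -0.481 0.69 0.0331 [0.6659 0.124  0.1125]
```

```bash
python3 -m pendant '[[[0.02,0,0],[0,0,-4]],[[0.04,0,0],[0,0,-8]]]' >/dev/null; python3 q.py
```

```text
t 15.4 yaw 117.66 Mz [ 0.392 -0.062  0.069] F [ 0.1  0.7 -1.7] j6 -0.339 0.69 0.0333 [0.6662 0.1242 0.1125]
```

```bash
python3 -m pendant '[[[0.02,0,0],[0,0,-4]],[[0.04,0,0],[0,0,-8]]]' >/dev/null; python3 q.py
```

```text
t 15.6 yaw 109.5 Mz [0.274 0.013 0.064] F [-1.8  0.9 -1.6] j6 -0.197 0.69 0.0337 [0.6665 0.1243 0.1125]
```

```bash
python3 -m pendant '[[[0.02,0,0],[0,0,-4]],[[0.02,0,0],[0,0,-8]]]' >/dev/null; python3 q.py
```

```text
t 15.8 yaw 101.34 Mz [ 0.119 -0.426  0.064] F [ 2.1  1.3 -3.1] j6 -0.054 0.691 0.0331 [0.6668 0.1244 0.1126]
```

```bash
python3 -m pendant '[[[0,0,0],[0,0,-4]],[[0,0,0],[0,0,-8]]]' >/dev/null; python3 q.py
```

```text
t 16.0 yaw 93.17 Mz [ 0.079 -0.761  0.056] F [ 4.4 -0.2 -5.9] j6 0.088 0.692 0.0332 [0.6671 0.1244 0.1126]
```

```bash
python3 -m pendant '[[[0,0,0],[0,0,-4]],[[0,0,0],[0,0,-8]]]' >/dev/null; python3 q.py
```

```text
t 16.2 yaw 85.01 Mz [-0.048 -0.719  0.095] F [ 3.8 -0.1 -5.1] j6 0.231 0.691 0.0331 [0.6674 0.1244 0.1125]
```

```bash
python3 -m pendant '[[[0,0,0],[0,0,-4]],[[0,0,0],[0,0,-8]]]' >/dev/null; python3 q.py
```

```text
t 16.4 yaw 76.85 Mz [-0.068 -0.7    0.074] F [ 4.5 -0.3 -5.2] j6 0.374 0.695 0.0333 [0.6677 0.1244 0.1126]
```

```bash
python3 -m pendant '[[[0,0,0],[0,0,-4]],[[0,0,0],[0,0,-8]]]' >/dev/null; python3 q.py
```

```text
t 16.6 yaw 68.69 Mz [-0.227 -0.708  0.133] F [ 4.1 -0.7 -5.2] j6 0.518 0.694 0.0331 [0.6681 0.1242 0.1125]
```

```bash
python3 -m pendant '[[[0,0,0],[0,0,-4]],[[0,0,0],[0,0,-8]]]' >/dev/null; python3 q.py
```

```text
t 16.8 yaw 60.53 Mz [-0.266 -0.545  0.062] F [ 4.1 -2.2 -5.3] j6 0.661 0.697 0.0332 [0.6683 0.1241 0.1126]
```

```bash
python3 -m pendant '[[[0,0,0],[0,0,-4]],[[0,0,0],[0,0,-8]]]' >/dev/null; python3 q.py
```

```text
t 17.0 yaw 52.37 Mz [-0.274 -0.454  0.144] F [ 3.4 -2.3 -3.9] j6 0.805 0.697 0.0333 [0.6686 0.1239 0.1126]
```

```bash
python3 -m pendant '[[[0,0,0],[0,0,-4]],[[0,0,0],[0,0,-8]]]' >/dev/null; python3 q.py;python3 q.py
```

```text
t 17.2 yaw 44.22 Mz [-0.384 -0.395  0.259] F [ 1.8 -3.3 -2.9] j6 0.949 0.698 0.0331 [0.6689 0.1237 0.1126]
t 17.2 yaw 44.22 Mz [-0.384 -0.395  0.259] F [ 1.8 -3.3 -2.9] j6 0.949 0.698 0.0331 [0.6689 0.1237 0.1126]
```

```bash
python3 -m pendant '[[[0,0,0],[0,0,-4]],[[0,0,0],[0,0,-8]]]' >/dev/null; python3 q.py
```

```text
t 17.4 yaw 36.07 Mz [-0.45  -0.277  0.321] F [ 2.3 -2.9 -1.7] j6 1.093 0.697 0.0332 [0.6691 0.1234 0.1127]
```

The torque rose at about 0.08 N m per 8°, to 0.32 against a free baseline of about 0.09. That's roughly a 0.2 rise, about 50 N, so it's snug. Stopping and letting go.

```bash
python3 -m pendant '[[[0,0,0],[0,0,0]],[[0,0,0],[0,0,0]],[[0,0,0],[0,0,0]],[[0,0,0],[0,0,0]],[[0,0,0],[0,0,0]]]' 0.2; python3 q.py;  python3 -m pendant '[[[0,0,0],[0,0,0]],[[0,0,1.5],[0,0,0]],[[0,0,4],[0,0,0]],[[0,0,7],[0,0,0]],[[0,0,10],[0,0,0]]]' 0.2
```

```text
clock: 17.9
ee_pos: [0.6691, 0.1234, 0.1128]
tcp_rot: [[0.808, 0.589, 0.009], [0.589, -0.808, -0.001], [0.007, 0.007, -1.0]]
contact_force: [0.3, -0.8, 1.2]
finger_gap: 0.0703
t 17.9 yaw 36.11 Mz [0.037 0.021 0.02 ] F [ 0.3 -0.8  1.2] j6 1.092 0.003 0.0703 [0.6691 0.1234 0.1128]
clock: 18.4
ee_pos: [0.6691, 0.1234, 0.215]
tcp_rot: [[0.808, 0.589, 0.009], [0.589, -0.808, -0.001], [0.007, 0.007, -1.0]]
contact_force: [0.8, 1.1, -0.3]
finger_gap: 0.0733
```

```bash
python3 -m pendant '[[[0,-4,3],[0,0,0]],[[-1,-8,5],[0,0,0]],[[-2,-12,5],[0,0,0]],[[-3,-16,5],[0,0,0]],[[-4,-20,5],[0,0,0]]]'; python3 - <<'E'
from h import *
S=viewer.grab_frame("side");T=viewer.grab_frame("top")
crop(S,195,160,335,270,"pics/s11.png",5);crop(T,235,130,335,240,"pics/t11.png",5)
E
```

```text
clock: 18.9
ee_pos: [0.6286, -0.0781, 0.2665]
tcp_rot: [[0.808, 0.59, 0.011], [0.59, -0.808, -0.002], [0.008, 0.008, -1.0]]
contact_force: [0.3, 0.3, -1.3]
finger_gap: 0.0727
```

View pics/s11.png

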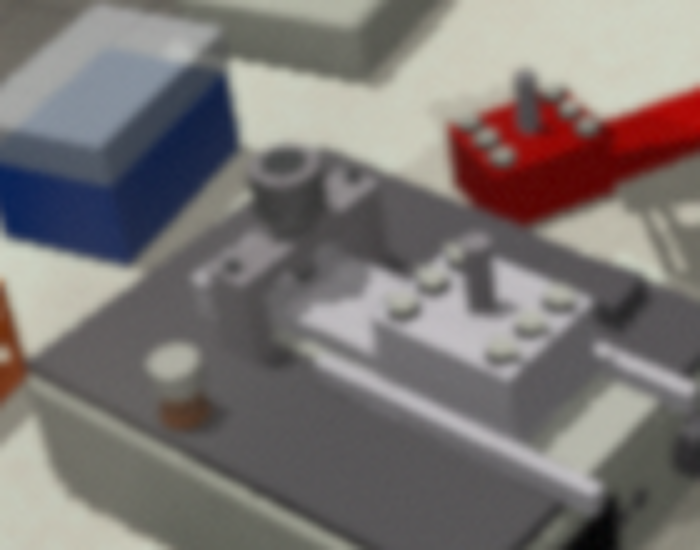

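View pics/t11.png

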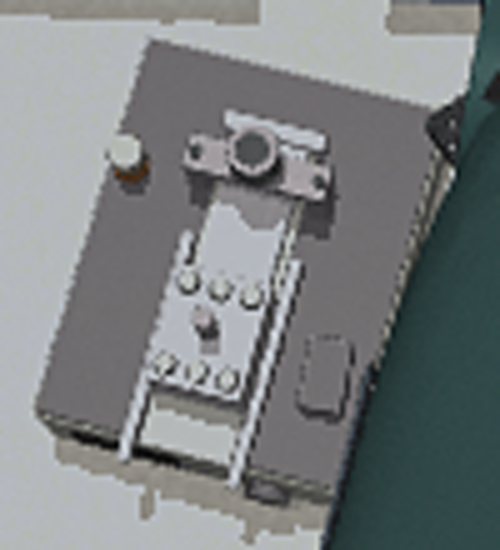

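The side crop shows the block forward, with the post top at (475,245) and the screw tip visible on the tongue under the bridge at about (305,265). The vial and slide box, at top crop (125,155) and (325,375), haven't moved. Handing in.

```bash
python3 -c "
from workcell import sign_off
print(sign_off())"
```

```text
the job is handed in; nothing more can be done
None
```

The block is home against the end stop and the thumbscrew is clamped snugly on its tongue. I handed the job in at about 19 s, with the gripper open and well clear of everything.

- **Block:** I gripped it by the post and slid it 37 mm. It stopped firmly, with the reaction rising from about 7 to 19 N and no further motion. The post appears within a pixel of where the home position predicts.
- **Thumbscrew:** I turned it about 179° clockwise in one grip. The last two readings were 0.26 and 0.32 N m against a free-turning reading of about 0.09. That is a rise of about 0.2 N m, or roughly 50 N, inside the 12 to 90 N snug range. The free readings scattered between 0.04 and 0.14, so the clamp force is approximate. I did not re-grip to check it after letting go.
- **Last picture:** the block is still home and the screw tip is on the tongue. The vial and slide box have not moved. I did not re-check the things on the bench one by one, but no unexpected contact showed in the force readings.
- **What disagreed:** the reported TCP did not match the camera. The fingertips are about 40 mm higher than it implies, so my first grasp closed on nothing just above the post. I corrected for this using the depth image.

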